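Bolt the tester's guard

TASK

Make the bench tensile tester ready to run. With a fingertip, gently push its clear guard fully shut by the handle on its roof; then press the bolt's spring catch down with one fingertip and keep it held down while your other finger pushes the bolt fully home through the eye of the guard; then let go so that the catch springs up and locks the bolt. Grip nothing, and leave the loose things lying about where they are.

Things in the scene. Friction and masses are not known exactly. Their poses are not given: they have to be found in the camera images.
- tester: The bench tensile tester, fixed to the table: a low machine 560 mm long (its y axis), 210 mm deep (its x axis), origin under the middle of its bed at table height, z up; its x axis points away from the robot at yaw 0. At its -y end stands the grey drive head (y -280 to -90 mm, flat top 125 mm above the table) carrying the steel bolt fitting; the clear guard covers the rest (roof 122 mm above the table).
- handle_mid (a point): Black bow handle on the roof of the sliding guard: a round bar 14 mm thick and 120 mm long along the tester's x axis, standing on a leg at each end. This point is the centre of the bar, 33 mm above the guard's roof (155 mm above the table). It moves with the guard. Pushing its +y side towards -y shuts the guard; not to be pinched: more than 35 N on it under way, or 80 N at the stop, fails.
- guard (a joint): How far the guard stands open, m: 0 = shut against the drive head, up to 0.095 = open. It slides along the tester's y axis and opens to +y, with about 4 N of friction. A steel plate with an eye is fixed to the guard and reaches over the drive head; only when the guard is shut is the eye in line with the bolt.
- tab_back (a point): Centre of the rear (-x) face of the bolt's finger tab, an upright steel plate on the bolt 32 mm wide (y), 8 mm thick (x), top 184 mm above the table (12 mm above this point). Pushed at this face it drives the bolt. Behind it all stays below 149 mm, so a fingertip can come down there; the catch's pin, 30 mm to its -y side, rises to 161 mm. The catch's nose crosses the bolt 50 mm ahead (+x).
- bolt (a joint): How far the bolt has been slid, m: 0 = drawn back, 0.032 = fully home, its tip through the guard's eye. It slides along the tester's +x axis with about 3 N of friction. In both end positions the catch's tooth drops into a notch of the bolt and blocks it (play about 2 mm).
- plate_mid (a point): Centre of the top face of the catch's ribbed thumb plate, a steel plate 88 mm long along the tester's x axis (along the bolt) and 24 mm wide (y), whose centre lies about 59 mm to the -y side of the bolt's centre line; a fingertip can press it anywhere and slide along it while pressing. At rest it is about 163 mm above the table and slopes up 0.2 rad to its outer (-y) edge. It moves with the catch.
- catch (a joint): Angle of the sprung catch, rad: 0 = up (locking), 0.4 = down at its stop. It rocks on a pin along the tester's x axis, 30 mm to the +y side of the plate's centre, 155 mm above the table; pressing the plate lifts the nose off the bolt. The bolt is free from about 0.14 (plate centre 4 mm down; press clearly deeper); the stop is 12 mm down. It takes 2 N at first, 6 N at the stop, and springs back.
- dogbone1: Dark red plastic test bar 165 x 20 x 4 mm lying on the table in front of the tester; leave it alone.
- dogbone2: A second such test bar, beside the first; leave it alone.
- handset: Grey hand controller 170 x 58 x 26 mm lying on the table in front of the drive head; leave it alone.
- jaw: Dark steel jaw insert 42 x 28 x 18 mm lying on top of the drive head, beside the thumb plate; leave it alone.
- hexkey: Thin hexagon key, 116 x 36 x 6 mm, lying on top of the drive head behind the bolt fitting; leave it alone.
- weight: Brass weight, 28 mm across, 51 mm high, standing on top of the drive head near its front corner, about 60 mm to the -y side of the thumb plate's centre line; leave it alone.

How it is judged:
By the outcome, as a careful person would: the job done as asked, in the order asked, and still so for the second after the job is handed in, with the robot touching nothing.
It also fails if it takes over 45 s, if anything falls off the work surface, if the arm or the gripper's body presses on something with over 40 N, if the wrist force passes 120 N, or if a joint passes its speed limit or range.

ROBOT

A 6-joint arm with a two-finger parallel gripper is mounted at the origin on the work surface. World frame = base frame: x ahead of the robot, y to its left, z up, the work surface at z = 0. Lengths are in mm, angles in rad, forces in N, time in s.
With the tool pointing down it reaches from about 400 to 925 mm from the base axis. Payload 12.5 kg.
Tool frame: the origin (TCP) lies midway between the tips of the shut fingers; the grasp point (between the pads) lies 19 mm behind it; z points along the fingers, y is the direction in which the jaws open and shut (so a half turn about z gives the same grasp; the last joint's range is limited). The gripper opens to 95 mm and grips with 3 to 60 N. Pads are 20 mm wide; open, the fingers measure 119 mm over their backs; the gripper's body (75 mm by 180 mm) begins 59 mm behind the grasp point.
Start: joints at [1.144, 0.491, 1.559, -0, 1.092, -0.106], TCP at [197.062, 593.139, 214.661] pointing down, gripper open.
Joint ranges: [-3.1, 3.1], [-0.84, 2.19], [0.05, 2.79], [-1.13, 4.28], [0.06, 2.93], [-2.69, 2.69]. Speed limits (rad/s): [2.22, 2.22, 2.79, 3.14, 3.14, 3.14].

INTERFACE

Orientations are given as [roll, pitch, yaw] about the fixed x, y, z axes, in that order (R = Rz(yaw) Ry(pitch) Rx(roll)).
In Python, from cell import * gives the robot as it stands. The module is installed in compiled form; this text tells all that it offers.
- The arm moves only by the tool carry_out, never from a script. Its argument "moves" is a list of rows, each an object of numbers: "dx", "dy", "dz": the shift along the tool's x, y, z in m; "twist": the turn about the tool's z in degrees. A call has 1 to 5 rows; each row is the pose to reach, as a shift and turn from the pose commanded when the call began, along the tool's axes at that moment; what a row does not reach only later rows make up. A row lasts 1/10 s, in which the tool goes at most 50 mm and 8.59 degrees, less where a joint would pass 70% of its speed; a pose out of reach is approached as far as the arm can. A call with a gripper value outside its range is refused whole. "grip" is the finger opening in m, from 0 to 0.0951, set as the call begins (left out, the last holds). The fingers move at their own pace and stop on an object; the grip force is fixed at half the most. Time passes only in rows, so rows that repeat a pose let the fingers close. It gives the time, the measured TCP pose, the force and the opening at its end, in the units of the state.
- state(): the state, without advancing time (a new reading comes with each control period).
- read_camera(name): name is "scene" or "top" or "wrist"; returns (picture, depth): 384x512x3 uint8, red, green, blue; 384x512 float32, mm along the optical axis (not along the pixel's ray), 0 where there is no reading.
- camera_info(name): a dict with "mtx" (3x3 intrinsics, pixels), "dist_coeffs" ([k1, k2, p1, p2, k3] as OpenCV has them; the pictures are not rectified), "R" (3x3) and "t" (3): a world point X has camera coordinates R X + t. Camera axes: x right, y down, z forward; pixel columns grow to the right and rows downward; lengths in mm; the calibration is good to about 2 mm. A picture is of the moment at which its call begins: read the wrist's pose just before it. camera_info takes no time and is no camera call; for the wrist camera it gives the pose at the moment of the call.
- job_done(): hands the job in, once; it reports no verdict.
The state is a dict: "t": time; "joints": joint angles; "qvel": joint speeds; "tau": joint torques, N m; "eef_pos": TCP position; "tcp_rot": TCP orientation; "ft_force": force on the tool from outside, world axes, zero at the start; "moment": the same for the moment, N m; "opening": opening from 0.0 (shut) to 1.0 (fully open).
Only numpy, scipy, OpenCV 4.12 (cv2) and the standard library are available. Lean on these libraries where they do the work, as an engineer would, in place of code of your own. Each camera call takes 0.05 s, during which the arm holds its last target. There are 200 camera calls.

## Working session

There is one attempt and no reset: what is moved stays moved. The work goes in short steps, Python scripts to look and compute and a tool call to move; the robot and the scene stay as the last step left them, time stands still between calls to the robot, and variables do not carry over. Pictures are saved under pics/ and viewed, about 8 in all and at most 12, crops included, and the job is handed in when it is done.

Besides the shell and the picture viewer there is one more tool, called after "Request:" by a JSON object that holds its "method" and its "body", one argument or row to a line. carry_out: Moves the arm, as the interface text tells. Its arguments: {"type":"object","properties":{"moves":{"type":"array","items":{"type":"object","properties":{"dx":{"type":"number"},"dy":{"type":"number"},"dz":{"type":"number"},"twist":{"type":"number"}}}},"grip":{"type":"number"}},"required":["moves"]}

```bash
mkdir -p pics
python3 - <<'E'
from cell import *
import cv2,numpy as np
print(state())
for n in("scene","top"):
    p,d=read_camera(n); cv2.imwrite(f"pics/{n}.png",p[:,:,::-1]); np.savez(f"{n}.npz",p=p,d=d); c=camera_info(n)
    print(n,c)
a=cv2.imread("pics/top.png"); cv2.imwrite("pics/top_b.png",cv2.resize(a,(800,600)))
a=cv2.imread("pics/scene.png"); cv2.imwrite("pics/scene_b.png",cv2.resize(a,(800,600)))
E
```

```text
{'t': 0.0, 'joints': array([ 1.14436795e+00,  4.91551186e-01,  1.55945853e+00,  1.46345772e-05,
        1.09171140e+00, -1.05586199e-01]), 'qvel': array([ 0.00085366, -0.00070011, -0.00132096,  0.00178152, -0.00063282,
       -0.00078277]), 'tau': array([ 2.65406896e-03, -6.12656379e+01, -2.58181947e+01,  6.92912028e-02,
        4.82244138e-02, -1.30177409e-04]), 'eef_pos': array([196.96597829, 592.88717198, 214.06382801]), 'tcp_rot': array([-3.14047184e+00, -1.31836391e-04,  2.82074365e+00]), 'ft_force': array([ 0.29867947, -0.83070639, -0.22520845]), 'moment': array([-0.02668152, -0.010835  , -0.02503447]), 'opening': 0.9992090669099366}
scene {'mtx': array([[453.88227106,   0.        , 250.31444632],
       [  0.        , 453.88227106, 190.71212188],
       [  0.        ,   0.        ,   1.        ]]), 'dist_coeffs': array([-0.05370028,  0.        ,  0.        ,  0.        ,  0.        ]), 'R': array([[ 0.61955006,  0.78495666,  0.00087713],
       [ 0.6492102 , -0.51177943, -0.56267924],
       [-0.44122992,  0.3491774 , -0.82667485]]), 't': array([-319.97442345, -280.69228266, 1265.14895159])}
top {'mtx': array([[499.37032564,   0.        , 260.69929496],
       [  0.        , 499.37032564, 194.46213967],
       [  0.        ,   0.        ,   1.        ]]), 'dist_coeffs': array([-0.08655809,  0.        ,  0.        ,  0.        ,  0.        ]), 'R': array([[ 0.01331575, -0.99976427,  0.01714894],
       [-0.99395946, -0.01510303, -0.10870366],
       [ 0.10893704, -0.01559788, -0.99392627]]), 't': array([ -30.54309983,  548.55586132, 1200.03100604])}
```

View pics/top_b.png

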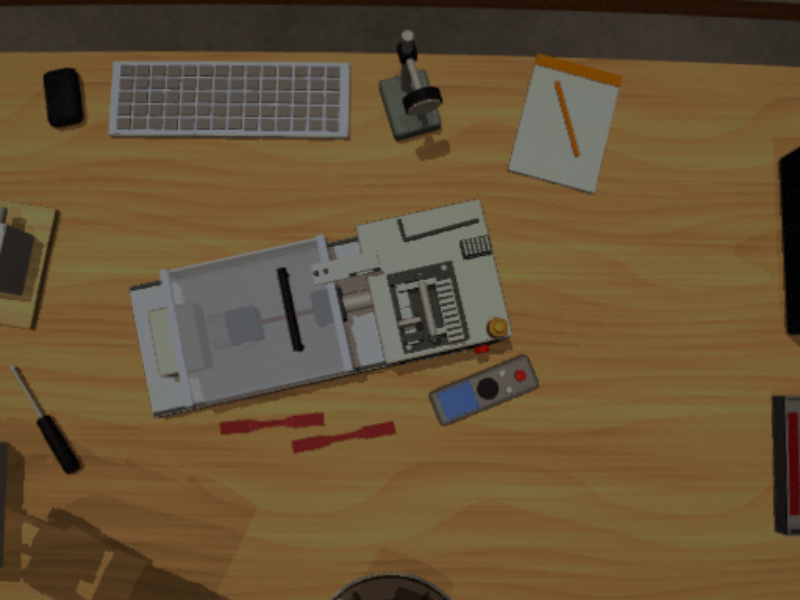

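View pics/scene_b.png

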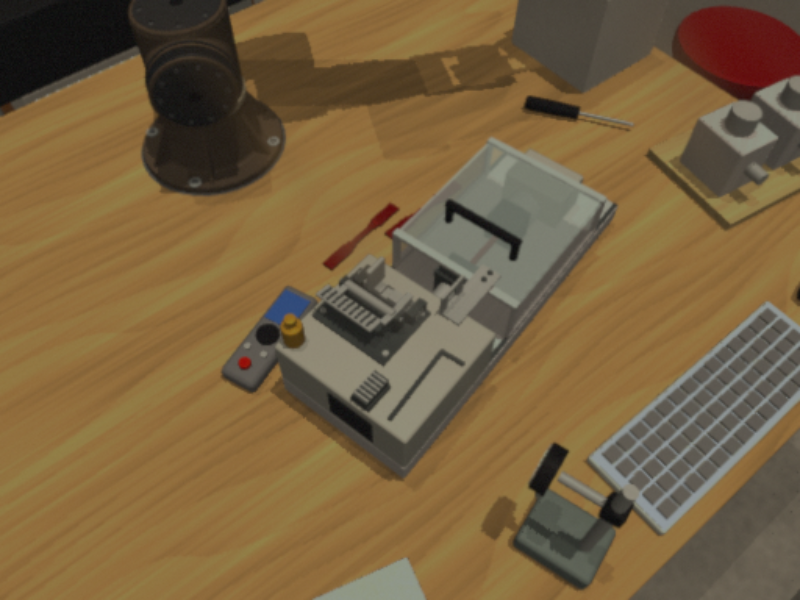

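Top view: the drive head is on the right, around (430,280), with the thumb plate at (448,305) and the bolt tab near (408,322). The guard's black handle runs (282,270)–(298,349) and the guard is open. Scene view agrees. Next I'll measure the handle and enlarge the fitting.

```bash
cat > h.py <<'E'
from cell import *
import cv2,numpy as np
def ray(n,uv,z,c=None):
    c=c or camera_info(n)
    q=cv2.undistortPoints(np.array(uv,float).reshape(-1,1,2),c["mtx"],c["dist_coeffs"]).reshape(-1,2)
    d=np.c_[q,np.ones(len(q))]@c["R"]; o=-c["R"].T@c["t"]
    return o+d*((z-o[2])/d[:,2])[:,None]
def proj(n,X,c=None):
    c=c or camera_info(n)
    return cv2.projectPoints(np.array(X,float).reshape(-1,1,3),cv2.Rodrigues(c["R"])[0],c["t"],c["mtx"],c["dist_coeffs"])[0].reshape(-1,2)
E
python3 - <<'E'
from h import *
for n,box in(("top",(165,160,200,235)),("scene",(275,120,345,175))):
    p=np.load(n+".npz")["p"]; m=np.zeros(p.shape[:2],np.uint8); x0,y0,x1,y1=box
    m[y0:y1,x0:x1]=(p[y0:y1,x0:x1].max(2)<45)*255
    cs=cv2.findContours(m,0,1)[0]; k=max(cs,key=cv2.contourArea); r=cv2.minAreaRect(k); b=cv2.boxPoints(r)
    print(n,r); W=ray(n,b,155); print(W.round(1), W.mean(0).round(1))
k=0.64
print("headcorners",ray("top",np.array([(357,215),(482,201),(511,336)])*k,125).round(1))
t=np.load("top.npz")["p"][155:240,230:330,::-1]; s=np.load("scene.npz")["p"][155:245,190:300,::-1]
t=cv2.resize(t,(800,680),interpolation=2)[:590]; cv2.imwrite("pics/tc.png",cv2.convertScaleAbs(t,alpha=1.6))
s=cv2.resize(s,(720,590),interpolation=2); cv2.imwrite("pics/sc.png",cv2.convertScaleAbs(s,alpha=1.6))
E
```

```text
top ((185.4828643798828, 197.7211151123047), (54.1270751953125, 6.755262851715088), 77.73522186279297)
[[582.6 167.2 155. ]
 [586.1 152.6 155. ]
 [469.  123.8 155. ]
 [465.6 138.2 155. ]] [525.8 145.4 155. ]
scene ((307.90771484375, 146.66152954101562), (55.56755447387695, 12.899611473083496), 29.744882583618164)
[[481.8 109.  155. ]
 [466.2 140.6 155. ]
 [585.7 169.2 155. ]
 [598.6 138.4 155. ]] [533.1 139.3 155. ]
headcorners [[ 669.1   54.7  125. ]
 [ 693.5 -129.8  125. ]
 [ 493.8 -172.5  125. ]]
```

View pics/tc.png

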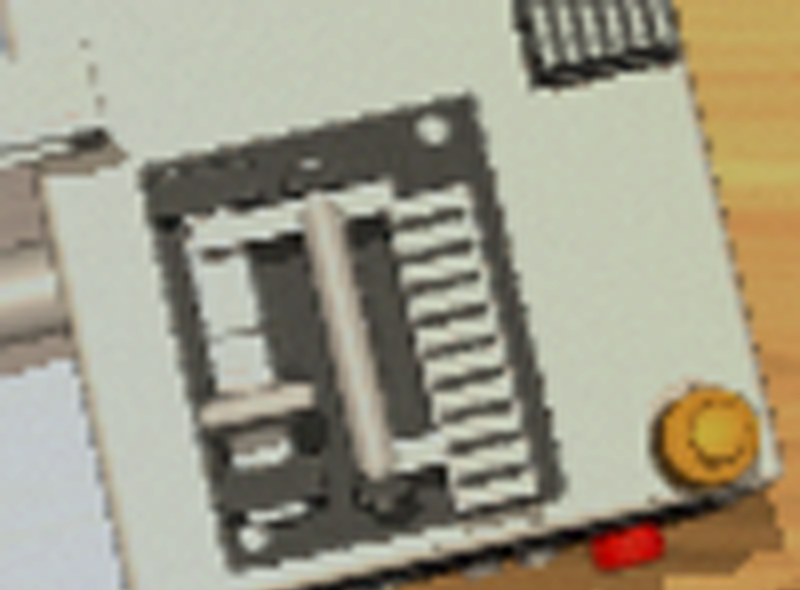

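View pics/sc.png

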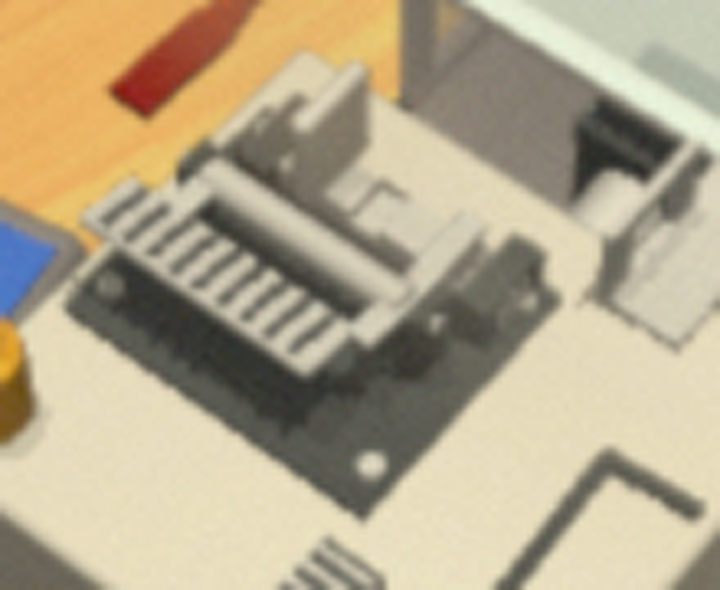

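Run:
```python
from h import *
T=lambda a:np.array(a)/8+[230,155]-0.44
S=lambda a:np.array(a)/6.55+[190,155]-0.42
yaw=lambda P,Q:np.arctan2((Q-P)[1],(Q-P)[0]).round(3)
pl=ray("top",T([(395,200),(465,190),(530,500),(458,512)]),163); print("plate",pl.round(1),pl.mean(0).round(1),yaw(pl[3],pl[0]),yaw(pl[2],pl[1]))
pls=ray("scene",S([(132,178),(85,212),(310,375),(352,330)]),163); print("plate scene",pls.round(1),pls.mean(0).round(1))
tb=ray("top",T([(203,420),(313,402),(313,385),(203,403)]),184); print("tab",tb.round(1),tb.mean(0).round(1),yaw(tb[0],tb[1])+1.571)
ts=ray("scene",S([(297,108),(355,60),(370,70),(312,118)]),184); print("tab scene",ts.round(1),ts.mean(0).round(1))
rod=ray("top",T([(322,205),(375,470)]),159);print("rod",rod.round(1),yaw(rod[1],rod[0]))
b=ray("top",T([(145,165),(470,97),(562,492),(232,572)]),130);print("base",b.round(1),yaw(b[3],b[0]),yaw(b[2],b[1]),yaw(b[0],b[1])+1.571,yaw(b[3],b[2])+1.571)
k=.64
e=ray("top",np.array([(153,412),(131,290),(505,341),(357,371)])*k,20);print("bed",e.round(1),yaw(e[0],e[2])+1.571)
g=ray("top",np.array([(165,272),(325,237),(352,370),(190,407)])*k,122);print("guard",g.round(1),yaw(g[2],g[1]),yaw(g[0],g[1])+1.571,yaw(g[3],g[2])+1.571)
d=np.load("top.npz")["d"]; 
for q in[(462,350),(258,402),(345,340),(600,250)]:
    u,v=T([q])[0]; z=d[int(round(v)),int(round(u))]; c=camera_info("top")
    x=np.r_[cv2.undistortPoints(np.array([[[u,v]]]),c["mtx"],c["dist_coeffs"])[0,0],1]*z
    print(q,(c["R"].T@(x-c["t"])).round(1))
```

```text
plate [[568.  -60.4 163. ]
 [571.1 -79.7 163. ]
 [485.8 -98.2 163. ]
 [482.2 -78.5 163. ]] [526.8 -79.2 163. ] 0.207 0.213
plate scene [[485.7 -77.2 163. ]
 [487.2 -95.4 163. ]
 [573.6 -77.3 163. ]
 [569.  -58.5 163. ]] [528.9 -77.1 163. ]
tab [[504.7  -8.3 184. ]
 [510.  -37.8 184. ]
 [514.5 -37.7 184. ]
 [509.3  -8.2 184. ]] [509.6 -23.  184. ] 0.17799999999999994
tab scene [[508.3 -31.7 184. ]
 [504.8  -7.3 184. ]
 [510.5  -6.1 184. ]
 [514.  -30.5 184. ]] [509.4 -18.9 184. ]
rod [[566.9 -40.4 159. ]
 [493.7 -55.8 159. ]] 0.207
base [[ 581.6    9.   130. ]
 [ 602.6  -83.3  130. ]
 [ 490.3 -110.1  130. ]
 [ 466.5  -17.3  130. ]] 0.225 0.234 0.22499999999999987 0.252
bed [[ 372.7  375.3   20. ]
 [ 565.6  419.8   20. ]
 [ 493.1 -178.7   20. ]
 [ 442.5   55.    20. ]] 0.21399999999999997
guard [[580.5 335.5 122. ]
 [636.  101.2 122. ]
 [441.5  57.4 122. ]
 [384.4 290.3 122. ]] 0.222 0.23299999999999987 0.24099999999999988
(462, 350) [527.  -79.3 161.1]
(258, 402) [509.7 -23.  184.2]
(345, 340) [529.  -47.  163.4]
(600, 250) [ 559.9 -121.   125.5]
```

Request:
{"method": "carry_out", "body": {
  "moves": [
    {"dx":-0.432,"dy":-0.284,"dz":0,"twist":-31},
    {"dx":-0.432,"dy":-0.284,"dz":0,"twist":-31},
    {"dx":-0.432,"dy":-0.284,"dz":0,"twist":-31},
    {"dx":-0.432,"dy":-0.284,"dz":0,"twist":-31},
    {"dx":-0.432,"dy":-0.284,"dz":0,"twist":-31}
  ],
  "grip": 0
}}

```text
t: 0.6
eef_pos: [349.0, 400.4, 214.5]
tcp_rot: [-3.141, -0.0, -2.917]
ft_force: [1.8, 0.3, 0.3]
opening: 0.636
```

Request:
{"method": "carry_out", "body": {
  "moves": [
    {"dx":-0.117,"dy":-0.245},
    {"dx":-0.117,"dy":-0.245},
    {"dx":-0.117,"dy":-0.245},
    {"dx":-0.117,"dy":-0.245},
    {"dx":-0.117,"dy":-0.245}
  ]
}}

```text
schema error: expected keys dx, dy, dz, twist
```

Run:
```python
from h import *
s=state(); print(s["eef_pos"],s["tcp_rot"],s["ft_force"],s["opening"])
c=camera_info("wrist"); p,d=read_camera("wrist"); np.savez("w1.npz",p=p,d=d,**c); cv2.imwrite("pics/w1.png",p[:,:,::-1]);
```

```text
[348.95330314 400.37147657 214.51944161] [-3.14145650e+00 -1.83779162e-04 -2.91692617e+00] [1.79354136 0.29548025 0.3285441 ] 0.6356327927150287
```

View pics/w1.png

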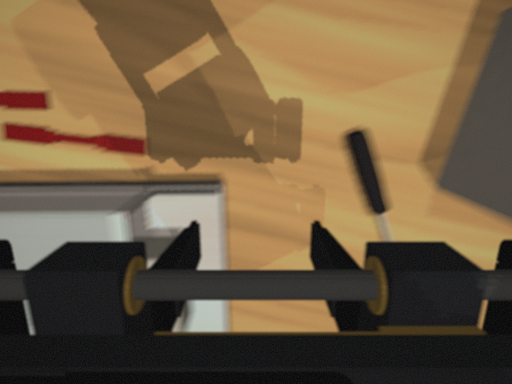

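The move was refused because it needs all four keys. The wrist view shows the guard's near edge, row 182, parallel to the picture rows, so the tool yaw matches the tester's. Sending it again.

Request:
{"method": "carry_out", "body": {
  "moves": [
    {"dx":-0.117,"dy":-0.245,"dz":0,"twist":0},
    {"dx":-0.117,"dy":-0.245,"dz":0,"twist":0},
    {"dx":-0.117,"dy":-0.245,"dz":0,"twist":0},
    {"dx":-0.117,"dy":-0.245,"dz":0,"twist":0},
    {"dx":-0.117,"dy":-0.245,"dz":0,"twist":0}
  ]
}}

```text
t: 1.15
eef_pos: [503.5, 203.7, 214.6]
tcp_rot: [3.141, -0.0, -2.921]
ft_force: [-0.5, -0.1, 0.5]
opening: 0.173
```

Request:
{"method": "carry_out", "body": {
  "moves": [
    {"dx":0,"dy":0,"dz":0,"twist":0}
  ]
}}

```text
t: 1.25
eef_pos: [505.5, 201.4, 214.2]
tcp_rot: [-3.141, 0.0, -2.926]
ft_force: [0.7, 0.1, 0.1]
opening: 0.09
```

Run:
```python
from h import *
s=state(); print(s["t"],s["eef_pos"],s["tcp_rot"],s["ft_force"],s["opening"])
c=camera_info("wrist"); p,d=read_camera("wrist"); np.savez("w2.npz",p=p,d=d,**c); cv2.imwrite("pics/w2.png",p[:,:,::-1]);
```

```text
1.25 [505.54960512 201.42528687 214.24096959] [-3.14096577e+00  2.70847595e-04 -2.92639669e+00] [0.65154682 0.12553019 0.14363582] 0.09001380616039936
```

View pics/w2.png

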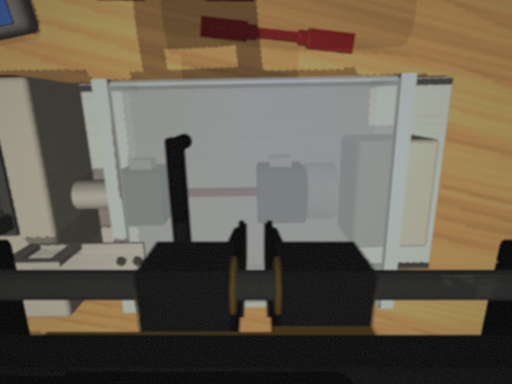

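Run:
```python
from h import *
w=dict(np.load("w2.npz")); p=w["p"]
m=p.max(2)<40
R=np.array([[np.cos(.217),np.sin(.217)],[-np.sin(.217),np.cos(.217)]])
for r in(150,175,200,225):
    c=np.where(m[r,140:215])[0]+140; P=ray("",[(c.min()-.5,r),(c.max()+.5,r)],155,w); print(r,c.min(),c.max(),(P[:,:2]@R.T).round(1))
print("tcp",R@state()["eef_pos"][:2])
# guard/head edges at row 170
print((ray("",[(105,90),(120,220),(408,90)],122,w)[:,:2]@R.T).round(1))
```

```text
150 167 183 [[494.7  25.7]
 [494.7  37.7]]
175 169 184 [[512.6  25.9]
 [512.6  37.4]]
200 171 186 [[531.2  26. ]
 [531.3  37.7]]
225 174 188 [[550.7  26.9]
 [550.7  38.1]]
tcp [535.84715811  90.04856016]
[[452.9 -27.1]
 [558.5 -27.1]
 [453.3 205.2]]
```

Request:
{"method": "carry_out", "body": {
  "moves": [
    {"dx":-0.008,"dy":-0.03,"dz":0.036,"twist":0},
    {"dx":-0.008,"dy":-0.03,"dz":0.072,"twist":0},
    {"dx":-0.008,"dy":-0.03,"dz":0.072,"twist":0},
    {"dx":-0.008,"dy":-0.03,"dz":0.072,"twist":0}
  ],
  "grip": 0
}}

```text
t: 1.7
eef_pos: [516.6, 178.9, 143.1]
tcp_rot: [3.141, -0.001, -2.92]
ft_force: [0.1, 0.8, 0.1]
opening: 0.006
```

Request:
{"method": "carry_out", "body": {
  "moves": [
    {"dx":0,"dy":-0.005,"dz":0,"twist":0},
    {"dx":0,"dy":-0.009,"dz":0,"twist":0},
    {"dx":0,"dy":-0.012,"dz":0,"twist":0},
    {"dx":0,"dy":-0.015,"dz":0,"twist":0},
    {"dx":0,"dy":-0.018,"dz":0,"twist":0}
  ]
}}

```text
t: 2.2
eef_pos: [521.1, 160.4, 143.1]
tcp_rot: [3.141, 0.001, -2.922]
ft_force: [-1.7, 4.5, 4.1]
opening: 0.005
```

Request:
{"method": "carry_out", "body": {
  "moves": [
    {"dx":0,"dy":-0.003,"dz":0,"twist":0},
    {"dx":0,"dy":-0.006,"dz":0,"twist":0},
    {"dx":0,"dy":-0.009,"dz":0,"twist":0},
    {"dx":0,"dy":-0.012,"dz":0,"twist":0},
    {"dx":0,"dy":-0.015,"dz":0,"twist":0}
  ]
}}

```text
t: 2.7
eef_pos: [524.4, 145.5, 142.7]
tcp_rot: [3.141, 0.0, -2.921]
ft_force: [0.2, 4.7, 3.0]
opening: 0.005
```

Request:
{"method": "carry_out", "body": {
  "moves": [
    {"dx":0,"dy":-0.004,"dz":0,"twist":0},
    {"dx":0,"dy":-0.008,"dz":0,"twist":0},
    {"dx":0,"dy":-0.012,"dz":0,"twist":0},
    {"dx":0,"dy":-0.015,"dz":0,"twist":0},
    {"dx":0,"dy":-0.018,"dz":0,"twist":0}
  ]
}}

```text
t: 3.2
eef_pos: [528.3, 127.9, 142.6]
tcp_rot: [3.142, 0.0, -2.921]
ft_force: [1.4, 5.6, 2.9]
opening: 0.008
```

Request:
{"method": "carry_out", "body": {
  "moves": [
    {"dx":0,"dy":-0.002,"dz":0,"twist":0},
    {"dx":0,"dy":-0.004,"dz":0,"twist":0},
    {"dx":0,"dy":-0.006,"dz":0,"twist":0},
    {"dx":0,"dy":-0.008,"dz":0,"twist":0},
    {"dx":0,"dy":-0.009,"dz":0,"twist":0}
  ]
}}

```text
t: 3.7
eef_pos: [530.2, 119.2, 142.6]
tcp_rot: [3.142, 0.0, -2.921]
ft_force: [1.1, 6.1, 2.4]
opening: 0.005
```

Run:
```python
from h import *
s=state(); print(s["t"],s["eef_pos"],s["ft_force"])
p,d=read_camera("scene"); q=p[90:250,190:400,::-1]
cv2.imwrite("pics/s3.png",cv2.convertScaleAbs(cv2.resize(q,(780,594),interpolation=2),alpha=1.5))
```

```text
3.7 [530.20886094 119.17700143 142.57967843] [1.10409719 6.10990125 2.3608552 ]
```

View pics/s3.png

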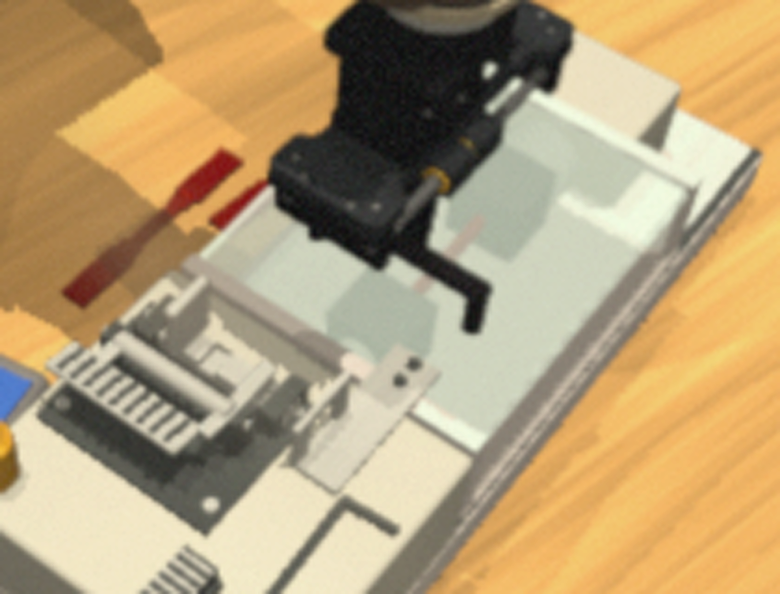

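The guard is nearly shut: there's only a narrow gap at the drive head, from (190,265) to (350,360). I'll keep creeping.

Request:
{"method": "carry_out", "body": {
  "moves": [
    {"dx":0,"dy":-0.0015,"dz":0,"twist":0},
    {"dx":0,"dy":-0.003,"dz":0,"twist":0},
    {"dx":0,"dy":-0.0045,"dz":0,"twist":0},
    {"dx":0,"dy":-0.006,"dz":0,"twist":0}
  ]
}}

```text
t: 4.15
eef_pos: [530.6, 116.9, 142.6]
tcp_rot: [3.136, 0.0, -2.923]
ft_force: [-4.7, 41.4, 2.8]
opening: 0.004
```

Request:
{"method": "carry_out", "body": {
  "moves": [
    {"dx":0,"dy":-0.001,"dz":0,"twist":0},
    {"dx":0,"dy":-0.002,"dz":0,"twist":0},
    {"dx":0,"dy":-0.003,"dz":0,"twist":0}
  ]
}}

```text
t: 4.45
eef_pos: [530.6, 116.7, 142.7]
tcp_rot: [3.132, 0.0, -2.923]
ft_force: [-5.2, 59.1, 3.8]
opening: 0.004
```

Request:
{"method": "carry_out", "body": {
  "moves": [
    {"dx":0,"dy":-0.001,"dz":0,"twist":0},
    {"dx":0,"dy":-0.002,"dz":0,"twist":0}
  ]
}}

```text
t: 4.65
eef_pos: [530.7, 116.5, 142.6]
tcp_rot: [3.129, 0.0, -2.923]
ft_force: [-7.6, 74.7, 4.4]
opening: 0.006
```

That is the stop: the position has stalled while the force rises. I shouldn't have batched those calls, because 75 N is close to the 80 N limit. Backing off now, then up.

Request:
{"method": "carry_out", "body": {
  "moves": [
    {"dx":0,"dy":0.006,"dz":0,"twist":0},
    {"dx":0,"dy":0.02,"dz":0,"twist":0},
    {"dx":0,"dy":0.03,"dz":0,"twist":0},
    {"dx":0,"dy":0.03,"dz":-0.04,"twist":0},
    {"dx":0,"dy":0.03,"dz":-0.08,"twist":0}
  ]
}}

```text
t: 5.15
eef_pos: [525.2, 137.9, 222.7]
tcp_rot: [-3.141, -0.003, -2.921]
ft_force: [0.1, -0.1, -0.1]
opening: -0.001
```

Request:
{"method": "carry_out", "body": {
  "moves": [
    {"dx":-0.005,"dy":-0.045,"dz":0,"twist":0},
    {"dx":-0.005,"dy":-0.075,"dz":0,"twist":0},
    {"dx":-0.005,"dy":-0.075,"dz":0,"twist":0},
    {"dx":-0.005,"dy":-0.075,"dz":0,"twist":0}
  ],
  "grip": 0.054
}}

```text
t: 5.55
eef_pos: [547.0, 65.2, 222.4]
tcp_rot: [3.142, -0.001, -2.923]
ft_force: [-0.3, 0.7, 0.2]
opening: 0.286
```

Run:
```python
from h import *
s=state(); print(s["t"],s["eef_pos"],s["tcp_rot"],s["ft_force"],s["opening"])
c=camera_info("wrist"); p,d=read_camera("wrist"); np.savez("w4.npz",p=p,d=d,**c)
cv2.imwrite("pics/w4.png",cv2.convertScaleAbs(cv2.resize(p[:,:,::-1],(800,600),interpolation=2),alpha=1.4))
```

```text
5.55 [546.95514041  65.234936   222.35413896] [ 3.14156559e+00 -9.55107590e-04 -2.92312801e+00] [-0.26983257  0.68030875  0.17608118] 0.28649759639998956
```

View pics/w4.png

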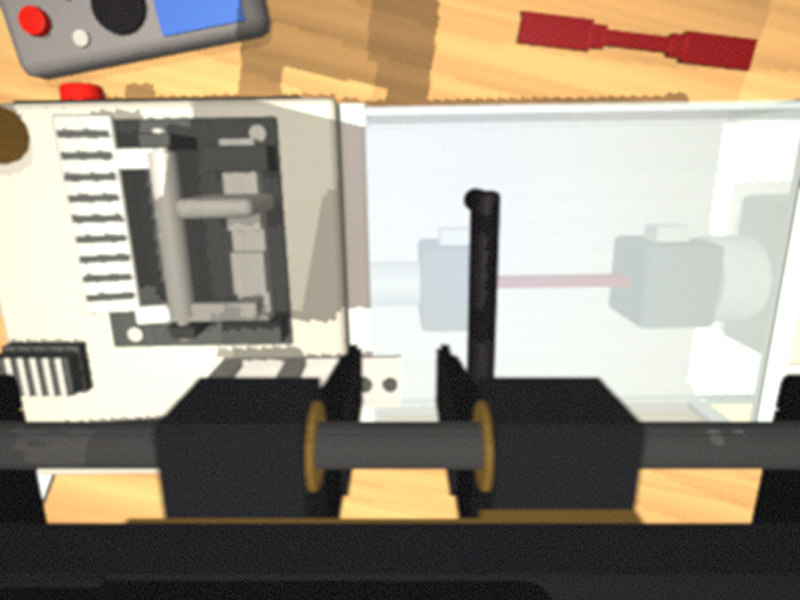

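The guard now sits flush on the drive head at column 350. The thumb plate spans (55,117)–(137,300) and the tab top runs along (180–258, 199–217). Working out their positions relative to the TCP.

Run:
```python
from h import *
w=dict(np.load("w4.npz")); a=3.1416*2-2.923-3.1416
R=np.array([[np.cos(a),np.sin(a)],[-np.sin(a),np.cos(a)]]); tcp=R@[546.96,65.23]; k=1/1.5625
f=lambda uv,z:((ray("",np.array(uv)*k,z,w)[:,:2]@R.T)-tcp).round(1)
print("plate (x',y' from TCP)",f([(55,117),(83,302)],166),f([(112,117),(137,298)],160.5))
print("tab",f([(180,198),(256,198),(256,217),(180,217)],184))
print("rod",f([(165,150),(180,320)],161))
# top-view estimates in same frame
for n,X in(("plate",(528,-78)),("tab",(509.5,-21))): print(n,(R@X-tcp).round(1))
d=w["d"]
for u,v in[(100,210),(215,205),(165,250),(40,250)]: print((u,v),d[int(v*k),int(u*k)])
print("cam z",(-w["R"].T@w["t"]))
```

```text
plate (x',y' from TCP) [[ -91.9 -144. ]
 [ -11.7 -144.9]] [[ -92.4 -122.9]
 [ -12.1 -122.8]]
tab [[-59.6 -87.6]
 [-59.6 -57.1]
 [-52.1 -57.7]
 [-52.1 -88.4]]
rod [[ -78.8 -101.5]
 [  -1.5 -103.5]]
plate [ -49.6 -135.7]
tab [-55.3 -76.1]
(100, 210) 226.9771
(215, 205) 206.14014
(165, 250) 233.76712
(40, 250) 269.34506
cam z [476.53409176  49.53344    392.45180491]
```

Request:
{"method": "carry_out", "body": {
  "moves": [
    {"dx":0.03,"dy":-0.04,"dz":0,"twist":0},
    {"dx":0.06,"dy":-0.08,"dz":0,"twist":0},
    {"dx":0.077,"dy":-0.105,"dz":0,"twist":0},
    {"dx":0.077,"dy":-0.105,"dz":0,"twist":0},
    {"dx":0.077,"dy":-0.105,"dz":0,"twist":0}
  ],
  "grip": 0.05
}}

```text
t: 6.1
eef_pos: [495.0, -53.1, 222.7]
tcp_rot: [3.141, 0.0, -2.922]
ft_force: [1.3, 0.5, 0.4]
opening: 0.522
```

Run:
```python
from h import *
s=state(); a=3.1416-2.923
R=np.array([[np.cos(a),np.sin(a)],[-np.sin(a),np.cos(a)]]); print((R@(s["eef_pos"]-[546.96,65.23,0])[:2]).round(1),s["eef_pos"],s["tcp_rot"],s["opening"])
p,d=read_camera("top"); q=p[145:245,220:345,::-1]
cv2.imwrite("pics/t5.png",cv2.convertScaleAbs(cv2.resize(q,(740,592),interpolation=2),alpha=1.5))
```

```text
[ -76.4 -104.2] [494.9821017  -53.0903511  222.69455107] [ 3.14141948e+00  6.74775468e-05 -2.92198536e+00] 0.5221650904166361
```

Request:
{"method": "carry_out", "body": {
  "moves": [
    {"dx":0,"dy":0,"dz":0.025,"twist":0},
    {"dx":0,"dy":0,"dz":0.04,"twist":0},
    {"dx":0,"dy":0,"dz":0.05,"twist":0},
    {"dx":0,"dy":0,"dz":0.052,"twist":0},
    {"dx":0,"dy":0,"dz":0.052,"twist":0}
  ]
}}

```text
t: 6.65
eef_pos: [495.3, -53.0, 170.7]
tcp_rot: [3.141, -0.0, -2.921]
ft_force: [-0.1, -0.1, 0.4]
opening: 0.527
```

Run:
```python
from h import *
p,d=read_camera("scene"); q=p[125:245,180:340,::-1]
cv2.imwrite("pics/s5.png",cv2.convertScaleAbs(cv2.resize(q,(786,590),interpolation=2),alpha=1.5))
```

```text
(no output)
```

View pics/s5.png

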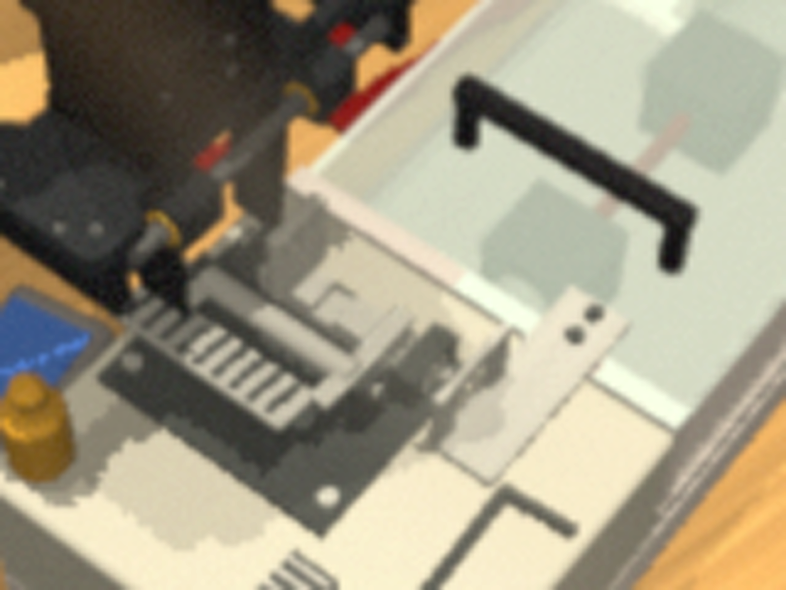

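The guard is shut. The left finger hangs over the front end of the plate at (165,290), and the right finger is behind the tab at (260,190). Pressing down to z≈155 in small steps.

Request:
{"method": "carry_out", "body": {
  "moves": [
    {"dx":0,"dy":0,"dz":0.003,"twist":0},
    {"dx":0,"dy":0,"dz":0.006,"twist":0},
    {"dx":0,"dy":0,"dz":0.009,"twist":0},
    {"dx":0,"dy":0,"dz":0.011,"twist":0},
    {"dx":0,"dy":0,"dz":0.012,"twist":0}
  ]
}}

```text
t: 7.2
eef_pos: [495.3, -53.8, 158.7]
tcp_rot: [-3.141, 0.001, -2.921]
ft_force: [-0.8, -2.1, 4.1]
opening: 0.527
```

Request:
{"method": "carry_out", "body": {
  "moves": [
    {"dx":0,"dy":0,"dz":0.001,"twist":0},
    {"dx":0,"dy":0,"dz":0.002,"twist":0},
    {"dx":0,"dy":0,"dz":0.003,"twist":0},
    {"dx":0,"dy":0,"dz":0.003,"twist":0}
  ]
}}

```text
t: 7.6
eef_pos: [495.3, -53.7, 155.7]
tcp_rot: [-3.141, 0.001, -2.921]
ft_force: [-0.3, -3.5, 5.1]
opening: 0.526
```

Request:
{"method": "carry_out", "body": {
  "moves": [
    {"dx":-0.002,"dy":0,"dz":0,"twist":0},
    {"dx":-0.004,"dy":0,"dz":0,"twist":0},
    {"dx":-0.006,"dy":0,"dz":0,"twist":0},
    {"dx":-0.008,"dy":0,"dz":0,"twist":0},
    {"dx":-0.01,"dy":0,"dz":0,"twist":0}
  ]
}}

```text
t: 8.1
eef_pos: [503.6, -51.1, 155.5]
tcp_rot: [3.14, -0.003, -2.921]
ft_force: [-6.2, -2.3, 6.9]
opening: 0.526
```

Request:
{"method": "carry_out", "body": {
  "moves": [
    {"dx":-0.002,"dy":0,"dz":0,"twist":0},
    {"dx":-0.004,"dy":0,"dz":0,"twist":0},
    {"dx":-0.006,"dy":0,"dz":0,"twist":0}
  ]
}}

```text
t: 8.4
eef_pos: [509.4, -49.7, 155.5]
tcp_rot: [3.14, -0.003, -2.921]
ft_force: [-6.6, -2.1, 6.7]
opening: 0.528
```

Request:
{"method": "carry_out", "body": {
  "moves": [
    {"dx":-0.0025,"dy":0,"dz":0,"twist":0},
    {"dx":-0.005,"dy":0,"dz":0,"twist":0},
    {"dx":-0.0075,"dy":0,"dz":0,"twist":0},
    {"dx":-0.01,"dy":0,"dz":0,"twist":0}
  ]
}}

```text
t: 8.8
eef_pos: [519.1, -47.4, 155.5]
tcp_rot: [3.14, -0.003, -2.921]
ft_force: [-5.7, -1.8, 7.4]
opening: 0.526
```

Request:
{"method": "carry_out", "body": {
  "moves": [
    {"dx":-0.002,"dy":0,"dz":0,"twist":0},
    {"dx":-0.004,"dy":0,"dz":0,"twist":0},
    {"dx":-0.006,"dy":0,"dz":0,"twist":0}
  ]
}}

```text
t: 9.1
eef_pos: [524.9, -46.0, 155.4]
tcp_rot: [3.14, -0.003, -2.921]
ft_force: [-6.1, -1.1, 8.0]
opening: 0.524
```

Moved 30.6 mm so far. Creeping to the stop, one call at a time.

Request:
{"method": "carry_out", "body": {
  "moves": [
    {"dx":-0.0015,"dy":0,"dz":0,"twist":0},
    {"dx":-0.003,"dy":0,"dz":0,"twist":0},
    {"dx":-0.004,"dy":0,"dz":0,"twist":0}
  ]
}}

```text
t: 9.4
eef_pos: [528.8, -45.2, 155.4]
tcp_rot: [3.14, -0.003, -2.921]
ft_force: [-6.9, -0.1, 6.2]
opening: 0.525
```

Request:
{"method": "carry_out", "body": {
  "moves": [
    {"dx":-0.001,"dy":0,"dz":0,"twist":0},
    {"dx":-0.002,"dy":0,"dz":0,"twist":0},
    {"dx":-0.003,"dy":0,"dz":0,"twist":0}
  ]
}}

```text
t: 9.7
eef_pos: [530.9, -44.6, 155.4]
tcp_rot: [3.14, -0.005, -2.921]
ft_force: [-14.0, -3.4, 12.4]
opening: 0.529
```

Request:
{"method": "carry_out", "body": {
  "moves": [
    {"dx":-0.001,"dy":0,"dz":0,"twist":0},
    {"dx":-0.001,"dy":0,"dz":0,"twist":0}
  ]
}}

```text
t: 9.9
eef_pos: [531.0, -44.6, 155.4]
tcp_rot: [3.14, -0.007, -2.92]
ft_force: [-15.6, -4.7, 13.6]
opening: 0.528
```

Request:
{"method": "carry_out", "body": {
  "moves": [
    {"dx":-0.0015,"dy":0,"dz":0,"twist":0},
    {"dx":-0.0015,"dy":0,"dz":0,"twist":0}
  ]
}}

```text
t: 10.1
eef_pos: [531.2, -44.6, 155.4]
tcp_rot: [3.139, -0.01, -2.919]
ft_force: [-23.3, -8.1, 17.1]
opening: 0.523
```

Run:
```python
from h import *
print(state()["ft_force"],state()["eef_pos"])
p,d=read_camera("scene"); q=p[135:235,190:323,::-1]
cv2.imwrite("pics/s6.png",cv2.convertScaleAbs(cv2.resize(q,(786,590),interpolation=2),alpha=1.5))
```

```text
[-23.2963169   -8.05915327  17.06284612] [531.187248   -44.55945791 155.37431408]
```

View pics/s6.png

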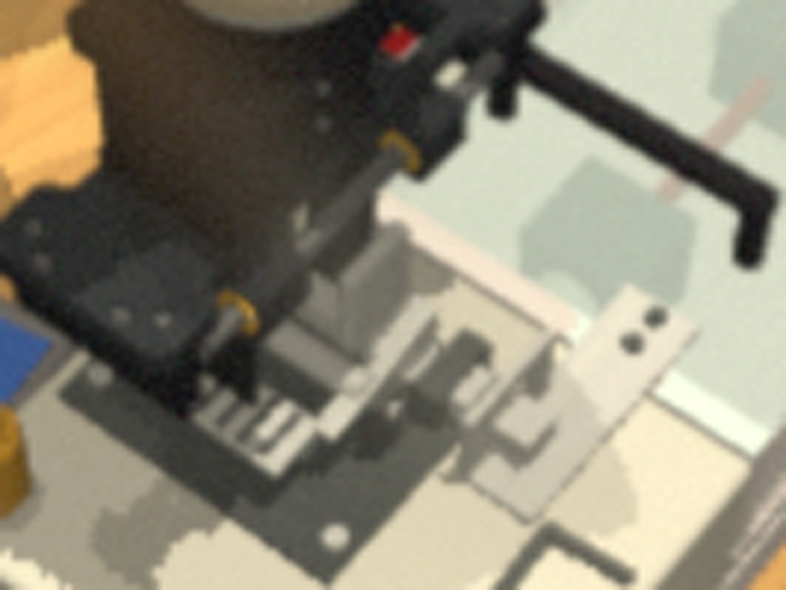

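The bolt tip has passed through the guard's eye, at about (520,430). It is home, since the position has stalled while the force rises. Relaxing the push, then lifting so the catch springs up.

Request:
{"method": "carry_out", "body": {
  "moves": [
    {"dx":0.002,"dy":0,"dz":0,"twist":0},
    {"dx":0.002,"dy":0,"dz":-0.004,"twist":0},
    {"dx":0.002,"dy":0,"dz":-0.009,"twist":0},
    {"dx":0.003,"dy":0,"dz":-0.016,"twist":0},
    {"dx":0.004,"dy":0,"dz":-0.03,"twist":0}
  ]
}}

```text
t: 10.65
eef_pos: [530.8, -44.9, 184.8]
tcp_rot: [3.14, -0.002, -2.922]
ft_force: [-0.1, 0.2, -0.3]
opening: 0.526
```

Request:
{"method": "carry_out", "body": {
  "moves": [
    {"dx":0.004,"dy":0,"dz":-0.04,"twist":0},
    {"dx":0.004,"dy":0,"dz":-0.08,"twist":0},
    {"dx":0.05,"dy":0,"dz":-0.08,"twist":0},
    {"dx":0.1,"dy":0,"dz":-0.08,"twist":0},
    {"dx":0.1,"dy":0,"dz":-0.08,"twist":0}
  ]
}}

```text
t: 11.15
eef_pos: [429.6, -66.8, 265.8]
tcp_rot: [3.14, -0.001, -2.922]
ft_force: [0.6, -0.9, -0.4]
opening: 0.528
```

Run:
```python
from h import *
print(state()["ft_force"],state()["eef_pos"],state()["t"])
p,d=read_camera("scene"); q=p[135:235,190:323,::-1]; np.savez("s7.npz",p=p,d=d)
cv2.imwrite("pics/s7.png",cv2.convertScaleAbs(cv2.resize(q,(786,590),interpolation=2),alpha=1.5))
```

```text
[ 0.55363472 -0.93794487 -0.40072917] [429.59495921 -66.78651376 265.75150649] 11.15
```

View pics/s7.png

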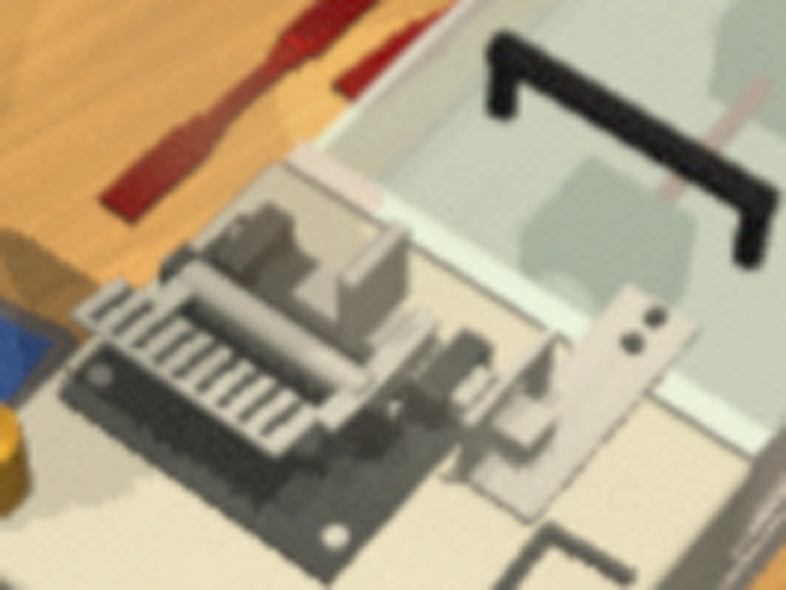

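Run:
```python
from h import *
x=np.array([np.cos(.219),np.sin(.219)])
A=ray("scene",np.array([(297,108),(355,60)])/6.55+[190,155],184); B=ray("scene",np.array([(340,275),(402,227)])/5.91+[190,135],184)
print("tab travel",((B-A)[:,:2]@x).round(1))
o=np.load("scene.npz")["p"][155:245,195:250].astype(float).mean(2); n=np.load("s7.npz")["p"][155:245,195:250].astype(float).mean(2)
a=o[28:62,6:45]; b=n[28:62,6:45]; print("plate region shift (px)",cv2.phaseCorrelate(a,b,cv2.createHanningWindow(a.shape[::-1],cv2.CV_64F)))
d0=np.load("scene.npz")["d"]; d1=np.load("s7.npz")["d"]
for u,v in[(220,197),(212,190),(230,204)]: print(d0[v,u],d1[v,u])
```

```text
tab travel [33.4 35. ]
plate region shift (px) ((0.08553503951187835, 0.07565304126531558), 0.9796223266736521)
866.9316 867.58234
875.92285 877.613
855.87573 862.45636
```

```bash
python3 -c "
from cell import *
print(job_done())"
```

```text
the job is handed in; nothing more can be done
None
```

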